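Half-turn bayonet lid on the polishing bench's dust pot

TASK

Take the bayonet lid (the one with the straight grip bar and two lugs) and fit it into the bolted dust pot: lugs down through the two notches until its flange lies flush on the collar, then twist it clockwise, seen from above, to the venting position half way to the lock, where the bar points at the two little studs on the collar. Stop there, before the spring catch is pushed and clicks, and finish while still gripping the lid and holding it at that position. Leave the other things on the bench where they are.

Things in the scene. Friction and masses are not known exactly. Their poses are not given: they have to be found in the camera images.
- lid: Loose aluminium bayonet lid, about 0.3 kg, on the bench right way up, 62 mm high. Origin: centre of its underside; z up, x along the grip bar. Spigot 74 mm diameter from 0 to 20 mm up (foot tapered to 62 mm over the lowest 7 mm), flange 100 mm diameter from 20 to 26 mm. Lugs at +x and -x. Half a turn about z gives the same lid.
- lid_bar (a point): Grip height on the lid's upright black grip bar, on the axis, 50 mm above the lid's origin. The bar is 60 mm long (lid x), 18 mm thick (lid y), from 26 to 62 mm above the origin. A flat pointer ridge, 94 mm long, 8 mm wide, 3 mm high, runs under it across the flange.
- lid_lug (a point): Centre of one of the two lugs (the +x one; the other is opposite), in line with the bar, 40 mm from the lid's axis, 10.5 mm above its origin. A lug is 14 mm wide, 5 mm high and reaches 45 mm from the axis.
- pot: Grey round dust pot bolted to the bench, 112 mm diameter, 90 mm high; three feet reach 73 mm from the axis. Origin: centre of its underside; z up, x through its two notches. The lid goes in with its bar along the pot's x, either way round; fully down, its flange rests on the collar and its origin is 70 mm above the pot's.
- pot_mouth (a point): Centre of the collar's top, 90 mm above the pot's origin. The collar is a ledge 5 mm thick, inner diameter 80 mm, with open notches at the pot's +x and -x, each 32 degrees wide (about 23 mm at the lugs). Below it the bore is 96 mm. Fully down, the lid can turn only clockwise seen from above (2 mm play under the ledge).
- half_marks: The two studs (6 mm diameter, 5 mm high) on the collar's top, 53 mm either side of the pot's axis, marking the venting position. Origin on the axis, level with the collar's top; x runs from stud to stud, 45 degrees clockwise (from above) from the pot's x. A lug meets the catch at about 59 degrees and is locked at about 95.
- catch (a joint): Spring catch in the pot's wall, just under the collar, 77 degrees clockwise from the pot's +x: 0 at rest, grows as a lug pushes it outwards, up to 0.006 m (3 N to start it, 600 N/m). Its steel pin stands out of the pot, to 66 mm from the axis. It must not be pushed.
- cover: Bystander: plain round push-on cover, 82 mm in diameter, 44 mm high, with a round black knob, no lugs, no bar. Origin at the centre of its underside.
- compound_bar: Bystander: brown bar of polishing compound, 90 x 26 x 22 mm, long along x. Origin at the centre of its underside.
- jar: Bystander: glass jar with a steel cap, 64 mm in diameter, 75 mm high. Origin at the centre of its underside.
- wrench: Bystander: flat steel wrench lying on the bench.
- brush: Bystander: hand brush lying on the bench.
- spindle: Bystander: steel taper spindle tip standing upright, 32 mm in diameter at its foot, 85 mm high. Origin at the centre of its underside.
- wheel: Bystander: pale polishing wheel lying flat, 90 mm in diameter, 26 mm high. Origin at the centre of its underside.

How it is judged:
On the way, in this order (a step that is already met when the one before it is completed fails the run):
1. the lid is gripped and lifted clear of the bench (height (world z) of lid above 0.03 m and contact force between the fingers and lid above 1 N), for 0.1 s.
2. the lid is down on the collar with its lugs through the notches (horizontal distance between lid and pot_mouth below 0.005 m and z of lid in the frame of pot between 0.066 and 0.0745 m and angle between lid's own z axis and vertical below 0.08 rad and angle between the x axis of lid and the x axis of pot, either way round below 0.3 rad), for 0.05 s.
At the end, for the whole second after the job is handed in: The lid is seated in the pot (axis within 5 mm, its origin 66 to 74.5 mm above the pot's, tilted less than 0.08 rad), its bar within 0.14 rad (8 degrees) of the line of the two studs, the catch not pushed, the lid at rest and still gripped by the fingers (over 2 N) (horizontal distance between lid and pot_mouth below 0.005 m and z of lid in the frame of pot between 0.066 and 0.0745 m and angle between lid's own z axis and vertical below 0.08 rad and angle between the x axis of lid and the x axis of half_marks, either way round below 0.14 rad and value of joint catch below 0.001 m and angular speed of lid below 0.1 rad/s and linear speed of lid below 0.02 m/s and contact force between the fingers and lid above 2 N); the arm keeps its last pose, push and grip.
It fails at once if the spring catch is pushed or clicks, or the seated lid is turned on past it (value of joint catch above 0.0015 m or (z of lid in the frame of pot below 0.0745 m and horizontal distance between lid and pot_mouth below 0.01 m and angle between the x axis of lid and the x axis of half_marks, either way round above 0.4 rad and angle between the x axis of lid and the x axis of pot, either way round above 0.95 rad)).
It fails at once if another thing on the bench is moved more than 3 cm (distance of any of cover, compound_bar, jar, wrench, brush, spindle, wheel from where it was at the start of the episode above 0.03 m).
It also fails if it takes over 45 s, if anything falls off the work surface, if the arm or the gripper's body presses on something with over 40 N, if the wrist force passes 120 N, or if a joint passes its speed limit or range.

ROBOT

A 6-joint arm with a two-finger parallel gripper is mounted at the origin on the work surface. World frame = base frame: x ahead of the robot, y to its left, z up, the work surface at z = 0. Lengths are in m, angles in rad, forces in N, time in s.
With the tool pointing down it reaches from about 0.375 to 0.975 m from the base axis. Payload 3.8 kg.
Tool frame: the origin (TCP) lies at the very end of the fingers, on their centre line; the grasp point (between the pads) lies 19 mm behind it; z points along the fingers, y is the direction in which the jaws open and shut (so a half turn about z gives the same grasp; the last joint's range is limited). The gripper opens to 85 mm and grips with 20 to 120 N. Pads are 22 mm wide; open, the fingers measure 114 mm over their backs; the gripper's body (76 mm by 85 mm) begins 54 mm behind the grasp point. The pads swing forward as they close: fully open they stand 13 mm farther back than shut.
Start: joints at [-1.206, 0.264, 1.604, -0, 1.274, -0.037], TCP at [0.264, -0.621, 0.231] pointing down, gripper open.
Joint ranges: [-2.63, 2.63], [-0.94, 2.18], [0.31, 2.57], [-1.31, 4.45], [0, 2.66], [-2.55, 2.55]. Speed limits (rad/s): [2.57, 2.57, 3.14, 3.14, 3.14, 3.14].

INTERFACE

Orientations are given as a rotation vector (axis times angle).
In Python, from workcell import read_state, read_camera, camera_info, finish_job gives the robot as it stands. The module is installed in compiled form; this text tells all that it offers.
- The arm moves only by the tool play_rows, never from a script. Its argument "motion" is a list of rows, each a list of 5 numbers: the shift along the tool's x, y, z in units of 1000 mm (1.0 is 1000 mm), then the turn about the tool's z in units of 2 pi rad (1.0 is 2 pi rad), then the finger opening in mm, from 0 to 85.4. A call has 1 to 5 rows; each row shifts and turns the commanded pose from where the row before left it, along the tool's axes as they then stand; what a row does not reach is not made up. A row lasts 1/8 s, in which the tool goes at most 62.5 mm and 10.7 degrees, less where a joint would pass 70% of its speed; a pose out of reach is approached as far as the arm can. A call with a number of a shift or a turn outside -1 to 1 is refused whole. A call with a gripper value outside its range is refused whole. The fingers move at their own pace and stop on an object; "squeeze" is the grip in N (left out, the last holds). Time passes only in rows, so rows that do not move let the fingers close. It gives the time, the measured TCP pose, the force and the opening at its end, in the units of the state.
- read_state(): the state, without advancing time (a new reading comes with each control period).
- read_camera(name): name is "side" or "top"; returns the picture (400x640x3 uint8, red, green, blue); there is no depth.
- camera_info(name): a dict with "intrinsics" (3x3 intrinsics, pixels), "dist_coeffs" ([k1, k2, p1, p2, k3] as OpenCV has them; the pictures are not rectified), "pose" (4x4, takes a point from camera to world coordinates). Camera axes: x right, y down, z forward; pixel columns grow to the right and rows downward; lengths in m; the calibration is good to about 2 mm. A picture is of the moment at which its call begins. camera_info takes no time and is no camera call.
- finish_job(): hands the job in, once; it reports no verdict.
The state is a dict: "time": time; "q": joint angles; "joint_vel": joint speeds; "joint_torque": joint torques, N m; "tool_pos": TCP position; "tcp_rot": TCP orientation; "wrist_force": force on the tool from outside, world axes, zero at the start; "torque": the same for the moment, N m; "width": opening from 0.0 (shut) to 1.0 (fully open).
Only numpy, scipy, OpenCV 4.12 (cv2) and the standard library are available. Lean on these libraries where they do the work, as an engineer would, in place of code of your own. Each camera call takes 0.05 s, during which the arm holds its last target. There are 200 camera calls.

## Working session

There is one attempt and no reset: what is moved stays moved. The work goes in short steps, Python scripts to look and compute and a tool call to move; the robot and the scene stay as the last step left them, time stands still between calls to the robot, and variables do not carry over. Pictures are saved under pics/ and viewed, about 8 in all and at most 12, crops included, and the job is handed in when it is done.

Besides the shell and the picture viewer there is one more tool, called after "Emit:" as name([rows], argument=value, ...), one row to a line, values as JSON. play_rows: Moves the arm, as the interface text tells. Shifts and turns lie within -1 to 1; 1 stands for 1000 mm of shift or 2 pi rad of turn. Its arguments: {"type":"object","properties":{"motion":{"type":"array","items":{"type":"array","items":{"type":"number"}}},"squeeze":{"type":"number"}},"required":["motion"]}

```bash
mkdir -p pics; python3 - <<'E'
from workcell import *
import cv2
for n in("side","top"):
    cv2.imwrite(f"pics/{n}0.png",read_camera(n)[:,:,::-1]); c=camera_info(n); print(n,c)
print(read_state())
E
```

```text
side {'intrinsics': array([[389.19874644,   0.        , 323.12049808],
       [  0.        , 389.19874644, 202.83278198],
       [  0.        ,   0.        ,   1.        ]]), 'dist_coeffs': array([-0.05585042,  0.        ,  0.        ,  0.        ,  0.        ]), 'pose': array([[ 0.96485513, -0.14414514,  0.21971972,  0.38111471],
       [-0.26277642, -0.53487302,  0.80303138, -0.68106435],
       [ 0.00176908, -0.83254611, -0.55395292,  0.56574486],
       [ 0.        ,  0.        ,  0.        ,  1.        ]])}
top {'intrinsics': array([[488.96218388,   0.        , 320.10406342],
       [  0.        , 488.96218388, 202.65226514],
       [  0.        ,   0.        ,   1.        ]]), 'dist_coeffs': array([-0.0510244,  0.       ,  0.       ,  0.       ,  0.       ]), 'pose': array([[-1.84176000e-02, -9.93073825e-01,  1.16039518e-01,
         4.38526953e-01],
       [-9.99827131e-01,  1.85890230e-02,  3.95176047e-04,
         2.64507207e-02],
       [-2.54950025e-03, -1.16012180e-01, -9.93244519e-01,
         1.16518716e+00],
       [ 0.00000000e+00,  0.00000000e+00,  0.00000000e+00,
         1.00000000e+00]])}
{'time': 0.1, 'q': array([-1.20590178e+00,  2.64699465e-01,  1.60524158e+00,  4.00198284e-05,
        1.27375268e+00, -3.69032360e-02]), 'joint_vel': array([ 0.00041451, -0.00067929, -0.00277952, -0.00036563,  0.00126978,
       -0.00153676]), 'joint_torque': array([ 4.17750070e-04, -5.16707325e+01, -3.68589592e+01, -8.91450054e-05,
        6.25439541e-03, -1.10344280e-05]), 'tool_pos': array([ 0.26374064, -0.62060398,  0.23006973]), 'tcp_rot': array([-3.07637402e+00, -6.26472534e-01,  4.79220875e-04]), 'wrist_force': array([-0.20073093,  0.4525651 ,  0.13157982]), 'torque': array([-0.01674313, -0.01448017,  0.04607406]), 'width': 1.0010622820891404}
```

View pics/side0.png

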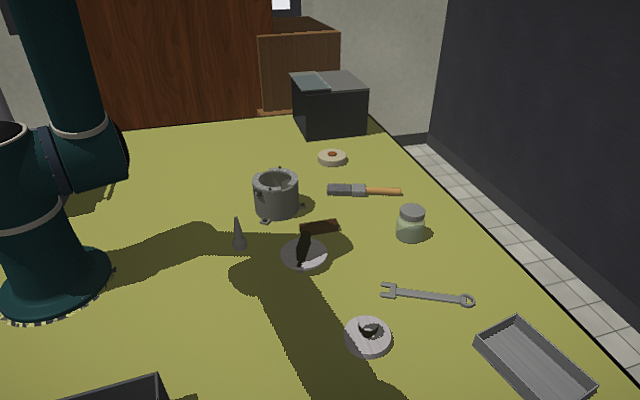

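View pics/top0.png

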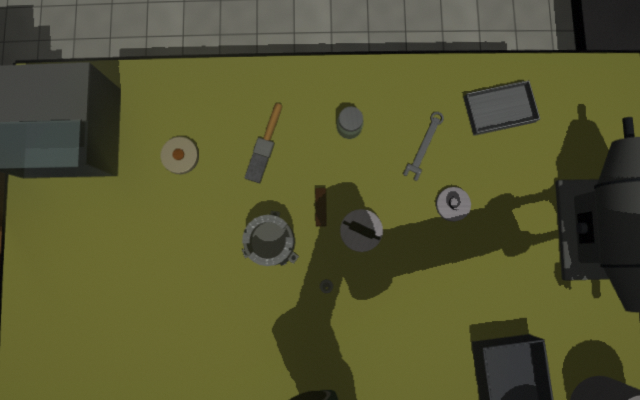

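Side view: pot at (276,195), lid with its bar at (304,250). Top view: lid at (361,230), bar running (343,223)–(380,238), pot at (269,240). Neighbours are the compound bar at (321,206) and the spindle at (326,286). I'll enlarge both views.

```bash
python3 - <<'E'
import cv2,numpy as np
t=cv2.imread("pics/top0.png"); s=cv2.imread("pics/side0.png")
def g(a):return np.clip(255*(a/255.)**.6,0,255).astype('uint8')
a=cv2.resize(g(t[200:275,235:395]),None,fx=5,fy=5,interpolation=cv2.INTER_CUBIC)
cv2.imwrite("pics/c1.png",a)
b=cv2.resize(g(s[155:275,235:355]),None,fx=5,fy=5,interpolation=cv2.INTER_CUBIC)
cv2.imwrite("pics/c2.png",b)
E
```

```text
(no output)
```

View pics/c1.png

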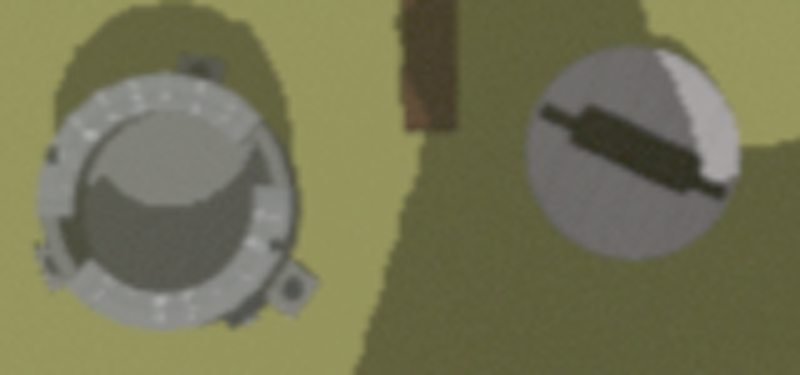

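View pics/c2.png

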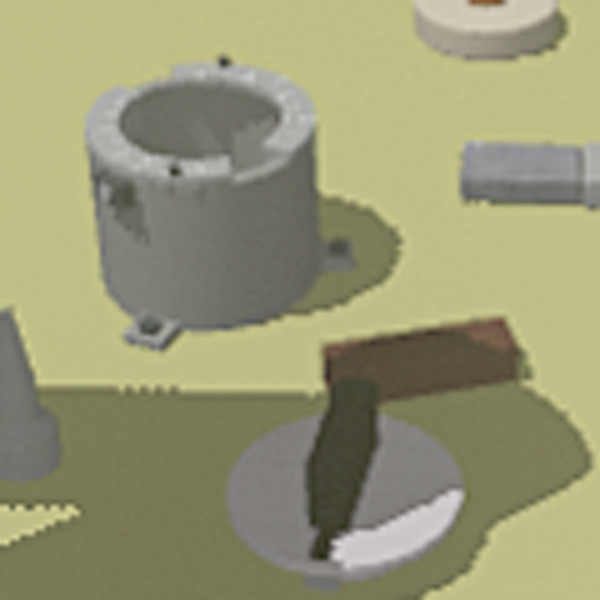

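The pot notches are at about (265,160) and (65,245) in the top crop, the studs at (52,155) and (275,245), and the catch pin near (240,315). The lid disc is centred at (633,152), with its ridge running (545,112)–(722,192). In the side crop the studs are at (224,62) and (175,172).

```bash
cat > h.py <<'E'
import cv2,numpy as np
from workcell import *
def ray(n,p):
    c=camera_info(n); u=cv2.undistortPoints(np.array(p,float).reshape(-1,1,2),c["intrinsics"],c["dist_coeffs"]).reshape(-1,2)
    d=np.c_[u,np.ones(len(u))]@c["pose"][:3,:3].T
    return c["pose"][:3,3],d
def onz(n,p,z):
    o,d=ray(n,p); return o+d*((z-o[2])/d[:,2])[:,None]
def tri(p,q):
    o,d=ray("top",[p]);o2,e=ray("side",[q]); d,e=d[0],e[0]
    s=np.linalg.lstsq(np.c_[d,-e],o2-o,rcond=None)[0]
    a,b=o+s[0]*d,o2+s[1]*e; return (a+b)/2,np.linalg.norm(a-b)
def px(c,off): return (np.array(c,float)+.5)/5-.5+off
E
python3 - <<'E'
from h import *
t=cv2.imread("pics/top0.png"); s=cv2.imread("pics/side0.png")
def dark(im,p,r=3):
    x,y=np.round(p).astype(int); w=255-im[y-r:y+r+1,x-r:x+r+1].astype(float).mean(2); w=np.clip(w-np.percentile(w,80),0,None)
    Y,X=np.mgrid[y-r:y+r+1,x-r:x+r+1]; return np.array([(w*X).sum(),(w*Y).sum()])/w.sum()
T=[px(c,(235,200)) for c in((52,155),(275,245))]; S=[px(c,(235,155)) for c in((224,62),(175,172))]
for lab,k in(("hand",0),("dark",1)):
    Tk=[dark(t,p,2) if k else p for p in T]; Sk=[dark(s,p,2) if k else p for p in S]
    P=onz("top",Tk,.094);Q=onz("side",Sk,.094)
    for A in(P,Q):
        d=A[1]-A[0];print(lab,"studs",A.round(4)[:,:2].tolist(),"len",np.hypot(*d[:2]).round(4),"mid",A.mean(0).round(4),"ang",np.degrees(np.arctan2(d[1],d[0])).round(1))
N=onz("top",[px(c,(235,200)) for c in((65,245),(265,160))],.09);d=N[1]-N[0];print("notch",N.mean(0),np.degrees(np.arctan2(d[1],d[0])))
for n,im,c,off in(("top",t,(633,152),(235,200)),("side",s,(345,490),(235,155))):
    m=(cv2.cvtColor(im,cv2.COLOR_BGR2HSV)[...,1]<60).astype('uint8')
    p=px(c,off).astype(int); mm=np.zeros_like(m); mm[p[1]-28:p[1]+28,p[0]-28:p[0]+28]=1; m=cv2.morphologyEx(m*mm,cv2.MORPH_CLOSE,np.ones((5,5)))
    C=max(cv2.findContours(m,0,1)[0],key=cv2.contourArea)
    W=onz(n,cv2.convexHull(C).reshape(-1,2),.026)[:,:2].astype('float32')
    print(n,"lid circle",cv2.minEnclosingCircle(W),"ellipse",cv2.fitEllipse(W))
R=onz("top",[px(c,(235,200)) for c in((545,112),(722,192))],.029);d=R[1]-R[0];print("ridge",R.mean(0),np.hypot(*d[:2]),np.degrees(np.arctan2(d[1],d[0])))
B=onz("top",[px(c,(235,200)) for c in((583,127),(692,178))],.062);d=B[1]-B[0];print("bar",B.mean(0),np.hypot(*d[:2]),np.degrees(np.arctan2(d[1],d[0])))
R_=cv2.Rodrigues(read_state()["tcp_rot"])[0];print(R_.round(3))
E
```

```text
hand studs [[0.505, 0.1928], [0.4639, 0.0953]] len 0.1058 mid [0.4845 0.1441 0.094 ] ang -112.8
hand studs [[0.5041, 0.1904], [0.4639, 0.0907]] len 0.1074 mid [0.484  0.1406 0.094 ] ang -112.0
dark studs [[0.5048, 0.1933], [0.4632, 0.0917]] len 0.1098 mid [0.484  0.1425 0.094 ] ang -112.3
dark studs [[0.5041, 0.1907], [0.4637, 0.0921]] len 0.1066 mid [0.4839 0.1414 0.094 ] ang -112.3
notch [0.48350431 0.14367717 0.09      ] -67.95347142978001
top lid circle ((0.5062660574913025, -0.06713835895061493), 0.05010192096233368) ellipse ((0.5059150457382202, -0.06743286550045013), (0.09840455651283264, 0.0994105190038681), 34.87407302856445)
side lid circle ((0.5040001273155212, -0.07364164292812347), 0.05570266768336296) ellipse ((0.5052048563957214, -0.07113029807806015), (0.09800860285758972, 0.10985030978918076), 160.83497619628906)
ridge [ 0.50549438 -0.06762527  0.029     ] 0.09008239592313963 -115.49970893204272
bar [ 0.50327451 -0.06672676  0.062     ] 0.05417952737251035 -116.25858802754856
[[ 0.92   0.391 -0.001]
 [ 0.391 -0.92   0.002]
 [ 0.    -0.002 -1.   ]]
```

Emit:
play_rows([
  [0.0438,-0.0415,0,0,50],
  [0.0438,-0.0415,0,0,50],
  [0.0438,-0.0415,0,0,50],
  [0.0438,-0.0415,0,0,50],
  [0.0438,-0.0415,0,0,50],
])

```text
time: 0.72
tool_pos: [0.3846, -0.3426, 0.2309]
tcp_rot: [-3.078, -0.626, -0.0]
wrist_force: [0.9, 0.9, 0.5]
width: 0.581
```

Emit:
play_rows([
  [0.0438,-0.0415,0,0,50],
  [0.0438,-0.0415,0,0,50],
  [0.0438,-0.0415,0,0,50],
  [0.0438,-0.0415,0,0,50],
  [0.0438,-0.0415,0,0,50],
])

```text
time: 1.35
tool_pos: [0.505, -0.0661, 0.231]
tcp_rot: [3.078, 0.627, -0.0]
wrist_force: [0.5, -0.0, -0.1]
width: 0.584
```

Emit:
play_rows([
  [0,0,0.02,-0.0288,50],
  [0,0,0.02,-0.0288,50],
  [0,0,0.02,-0.0288,50],
  [0,0,0.02,-0.0288,50],
  [0,0,0,0,50],
])

```text
time: 1.98
tool_pos: [0.5028, -0.0676, 0.1491]
tcp_rot: [-2.656, -1.672, 0.006]
wrist_force: [-0.7, 0.1, -0.2]
width: 0.582
```

```bash
cat >> h.py <<'E'
def where(tx=None,ty=None,ta=None):
    s=read_state();R=cv2.Rodrigues(s["tcp_rot"])[0];a=np.degrees(np.arctan2(R[1,0],R[0,0]))
    print("t",round(s["time"],2),"pos",s["tool_pos"].round(4),"xang",a.round(2),"tilt",np.degrees(np.arccos(-R[2,2])).round(2),"F",s["wrist_force"].round(1),"M",s["torque"].round(2),"w",(s["width"]*85.4).round(1))
    if tx is not None:
        print("tool shift",(R.T@np.array([tx-s["tool_pos"][0],ty-s["tool_pos"][1],0])).round(4),"turns",round((a-ta)/360,4))
E
python3 - <<'E'
from h import *
where(.505,-.0675,64.5)
cv2.imwrite("pics/s1.png",read_camera("side")[:,:,::-1])
s=read_camera("side")[:,:,::-1]
cv2.imwrite("pics/s1c.png",cv2.resize(s[130:290,200:420],None,fx=3.5,fy=3.5,interpolation=cv2.INTER_CUBIC))
E
```

```text
Traceback (most recent call last):
  File "h.py", line 16, in where
    print("t",round(s["time"],2),"pos",s["tool_pos"].round(4),"xang",a.round(2),"tilt",np.degrees(np.arccos(-R[2,2])).round(2),"F",s["wrist_force"].round(1),"M",s["torque"].round(2),"w",(s["width"]*85.4).round(1))
                                                                                                                                                                                          ^^^^^^^^^^^^^^^^^^^^^^^
AttributeError: 'float' object has no attribute 'round'
```

```bash
sed -i 's/(s\["width"\]\*85.4).round(1)/round(s["width"]*85.4,1)/' h.py
python3 - <<'E'
from h import *
where(.505,-.0675,64.5)
t=read_camera("top")[:,:,::-1]
s=read_camera("side")[:,:,::-1]
cv2.imwrite("pics/s1.png",s)
a=cv2.resize(s[150:290,230:380],None,fx=4,fy=4,interpolation=cv2.INTER_CUBIC)
cv2.imwrite("pics/s1c.png",a)
where()
E
```

```text
t 1.98 pos [ 0.5028 -0.0676  0.1491] xang 64.39 tilt 0.28 F [-0.7  0.1 -0.2] M [-0.01  0.01 -0.01] w 49.7
tool shift [ 0.001  0.002 -0.   ] turns -0.0003
t 2.08 pos [ 0.5047 -0.068   0.1514] xang 64.31 tilt 0.03 F [0.  0.4 0.9] M [-0.03  0.02  0.03] w 49.8
```

View pics/s1c.png

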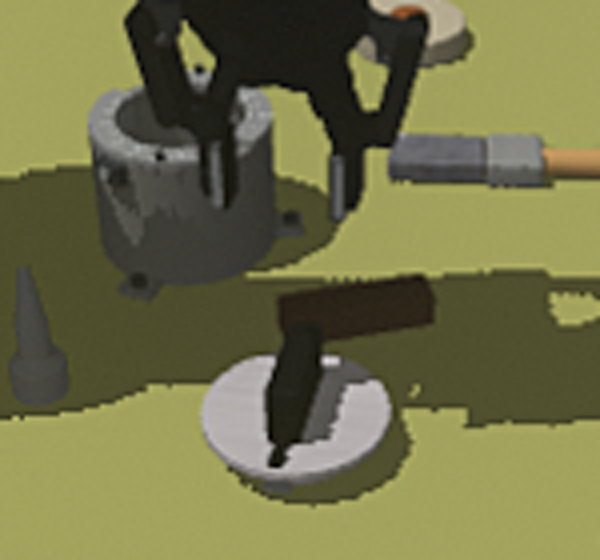

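The open jaws straddle the bar (at about (295,385) in the crop), with free bench around the lid. I'll go down and grip.

Emit:
play_rows([
  [0,0,0.03,0,50],
  [0,0,0.03,0,50],
  [0,0,0.03,0,50],
  [0,0,0.027,0,50],
  [0,0,0,0,50],
], squeeze=60)

```text
time: 2.7
tool_pos: [0.5035, -0.0678, 0.0333]
tcp_rot: [-2.657, -1.672, 0.004]
wrist_force: [-0.4, -0.3, 0.2]
width: 0.585
```

Emit:
play_rows([
  [0,0,0,0,10],
  [0,0,0,0,10],
  [0,0,0,0,10],
  [0,0,0,0,10],
  [0,0,0,0,10],
], squeeze=60)

```text
time: 3.32
tool_pos: [0.5068, -0.0684, 0.0364]
tcp_rot: [2.655, 1.675, 0.005]
wrist_force: [0.7, 0.4, 6.4]
width: 0.199
```

```bash
python3 - <<'E'
from h import *
where()
E
```

```text
t 3.33 pos [ 0.5068 -0.0684  0.0364] xang 64.48 tilt 0.23 F [0.7 0.4 6.4] M [ 0.09  0.13 -0.01] w 17.0
```

Emit:
play_rows([
  [0,0,-0.02,0,10],
  [0,0,-0.04,0,10],
  [0,0,-0.05,0,10],
  [0,0,-0.05,0,10],
  [0,0,0,0,10],
])

```text
time: 3.95
tool_pos: [0.5081, -0.0686, 0.1995]
tcp_rot: [2.651, 1.672, 0.012]
wrist_force: [0.8, -0.4, -2.7]
width: 0.198
```

Emit:
play_rows([
  [0,0,0,-0.0267,10],
  [0,0,0,-0.0267,10],
  [0,0,0,-0.0267,10],
  [0,0,0,-0.0267,10],
  [0,0,0,-0.0267,10],
])

```text
time: 4.58
tool_pos: [0.503, -0.0677, 0.1917]
tcp_rot: [-1.735, -2.614, 0.003]
wrist_force: [0.5, 0.5, -2.9]
width: 0.196
```

Emit:
play_rows([
  [0,0,0,0,10],
  [0,0,0,0,10],
])

```text
time: 4.82
tool_pos: [0.5039, -0.0678, 0.193]
tcp_rot: [-1.747, -2.609, 0.001]
wrist_force: [0.1, 0.2, -3.8]
width: 0.197
```

```bash
python3 - <<'E'
from h import *
where(.484,.142,112.5)
E
```

```text
t 4.83 pos [ 0.5039 -0.0678  0.193 ] xang 112.39 tilt 0.13 F [ 0.1  0.2 -3.8] M [ 0.01  0.01 -0.01] w 16.8
tool shift [2.016e-01 6.150e-02 1.000e-04] turns -0.0003
```

Emit:
play_rows([
  [0.0403,0.0123,0,0,10],
  [0.0403,0.0123,0,0,10],
  [0.0403,0.0123,0,0,10],
  [0.0403,0.0123,0,0,10],
  [0.0403,0.0123,0,0,10],
])

```text
time: 5.45
tool_pos: [0.4838, 0.1429, 0.194]
tcp_rot: [-1.747, -2.611, 0.0]
wrist_force: [2.5, -0.6, -3.1]
width: 0.195
```

Emit:
play_rows([
  [0,0,0.02,0,10],
  [0,0,0.02,0,10],
  [0,0,0,0,10],
])

```text
time: 5.82
tool_pos: [0.4823, 0.1414, 0.1521]
tcp_rot: [-1.744, -2.609, 0.006]
wrist_force: [-1.4, -0.5, -3.6]
width: 0.195
```

```bash
python3 - <<'E'
from h import *
where(.484,.142,112.5)
s=read_camera("side")[:,:,::-1];t=read_camera("top")[:,:,::-1]
cv2.imwrite("pics/s2.png",s);cv2.imwrite("pics/t2.png",t)
a=cv2.resize(s[110:230,225:335],(550,600),interpolation=cv2.INTER_CUBIC)
cv2.imwrite("pics/s2c.png",a)
a=cv2.resize(t[195:275,225:315],(675,600),interpolation=cv2.INTER_CUBIC)
cv2.imwrite("pics/t2c.png",np.clip(255*(a/255.)**.6,0,255))
where()
E
```

```text
t 5.83 pos [0.4823 0.1414 0.1521] xang 112.49 tilt 0.28 F [-1.4 -0.5 -3.6] M [-0.01  0.    0.01] w 16.7
tool shift [-0.0001  0.0018 -0.    ] turns -0.0
t 5.92 pos [0.4843 0.1416 0.1544] xang 112.49 tilt 0.02 F [ 0.4  0.2 -2.9] M [ 0.02 -0.04 -0.04] w 17.0[ WARN:0@1.948] global loadsave.cpp:1063 imwrite_ Unsupported depth image for selected encoder is fallbacked to CV_8U.
```

View pics/s2c.png

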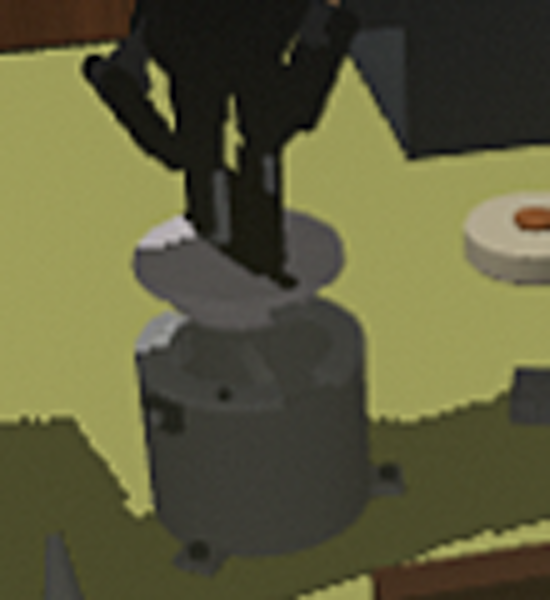

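View pics/t2c.png

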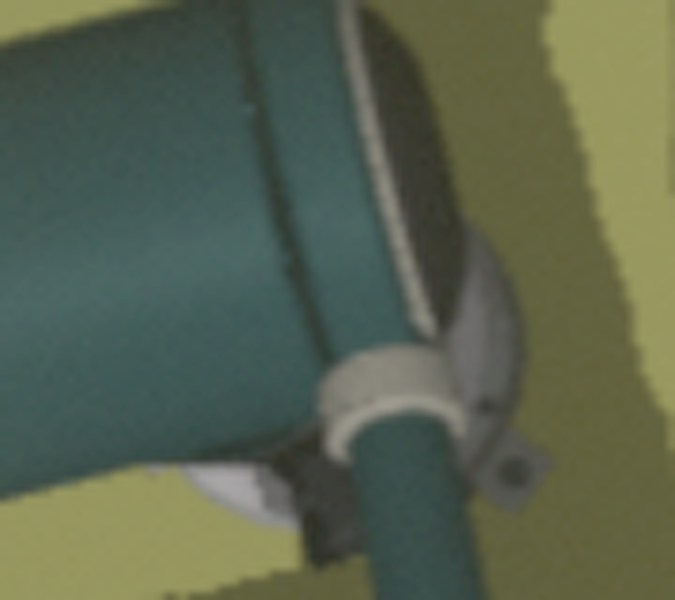

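The side crop shows the lid held level above the pot, with its flange spanning (134,258)–(344,255) and the near ridge end at (292,283). I'll check the lid's offset from the TCP using that ridge end and the flange edges.

```bash
python3 - <<'E'
from h import *
off=np.array((225,110))
u=np.array((np.cos(np.radians(-67.5)),np.sin(np.radians(-67.5))))
e=onz("side",[px((292,284),off)],.118+.028)[0,:2]; print("centre via ridge end",(e-.047*u).round(4))
L=onz("side",[px(c,off) for c in((134,260),(344,257))],.118+.0235); print(L.round(4), "mid",L.mean(0).round(4),np.hypot(*(L[1]-L[0])[:2]))
# predicted projections for a nominal lid centred at the TCP
c=camera_info("side");Ti=np.linalg.inv(c["pose"]);th=np.linspace(0,2*np.pi,361)
for z in(.138,.144):
  P=np.c_[.4843+.05*np.cos(th),.1416+.05*np.sin(th),z+0*th]@Ti[:3,:3].T+Ti[:3,3]
  q=cv2.projectPoints(P,np.zeros(3),np.zeros(3),c["intrinsics"],c["dist_coeffs"])[0].reshape(-1,2)
  q=(q-off+.5)*5-.5; print("nominal extents z",z,q.min(0).round(1),q.max(0).round(1))
E
```

```text
centre via ridge end [0.481  0.1384]
[[0.4328 0.1462 0.1415]
 [0.5286 0.1233 0.1415]] mid [0.4807 0.1347 0.1415] 0.09848093254932028
nominal extents z 0.138 [138.3 210.7] [350.5 308.9]
nominal extents z 0.144 [137.1 199.8] [350.  297.3]
```

The picture was taken while the arm was still settling, at x 0.4823 and z 0.152. With that allowed for, the lid is centred on the TCP and the TCP is on the pot axis, so I'll descend.

Emit:
play_rows([
  [0,0,0.01,0,10],
  [0,0,0.01,0,10],
  [0,0,0.006,0,10],
  [0,0,0,0,10],
  [0,0,0,0,10],
])

```text
time: 6.55
tool_pos: [0.4845, 0.1417, 0.1284]
tcp_rot: [1.744, 2.613, 0.0]
wrist_force: [0.2, 0.2, -3.0]
width: 0.2
```

Emit:
play_rows([
  [0,0,0.004,0,10],
  [0,0,0.004,0,10],
  [0,0,0.004,0,10],
  [0,0,0,0,10],
  [0,0,0,0,10],
])

```text
time: 7.18
tool_pos: [0.4843, 0.1417, 0.1163]
tcp_rot: [1.744, 2.613, -0.0]
wrist_force: [-0.1, -0.3, -2.6]
width: 0.198
```

```bash
python3 - <<'E'
from h import *
where(.484,.142,112.5)
E
```

```text
t 7.17 pos [0.4843 0.1417 0.1163] xang 112.55 tilt 0.0 F [-0.1 -0.3 -2.6] M [0.02 0.04 0.05] w 16.9
tool shift [ 0.0004 -0.0002 -0.    ] turns 0.0001
```

Emit:
play_rows([
  [0,0,0.003,0,10],
  [0,0,0.003,0,10],
  [0,0,0.002,0,10],
  [0,0,0,0,10],
  [0,0,0,0,10],
])

```text
time: 7.8
tool_pos: [0.4849, 0.1419, 0.1102]
tcp_rot: [1.744, 2.612, 0.001]
wrist_force: [-3.0, 0.6, 7.8]
width: 0.196
```

Emit:
play_rows([
  [0,0,0.001,0,10],
  [0,0,0.001,0,10],
  [0,0,0,0,10],
])

```text
time: 8.18
tool_pos: [0.4852, 0.1422, 0.1094]
tcp_rot: [1.744, 2.612, 0.002]
wrist_force: [-5.8, -0.2, 15.2]
width: 0.196
```

```bash
python3 - <<'E'
from h import *
where(.484,.142,112.5)
s=read_camera("side")[:,:,::-1]
cv2.imwrite("pics/s3.png",s)
a=cv2.resize(s[135:225,240:330],(600,600),interpolation=cv2.INTER_CUBIC)
cv2.imwrite("pics/s3c.png",np.clip(255*(a/255.)**.6,0,255).astype('uint8'))
E
```

```text
t 8.18 pos [0.4852 0.1422 0.1094] xang 112.55 tilt 0.08 F [-5.8 -0.2 15.2] M [-0.71  1.44 -0.21] w 16.8
tool shift [ 0.0003 -0.0011 -0.    ] turns 0.0001
```

View pics/s3c.png

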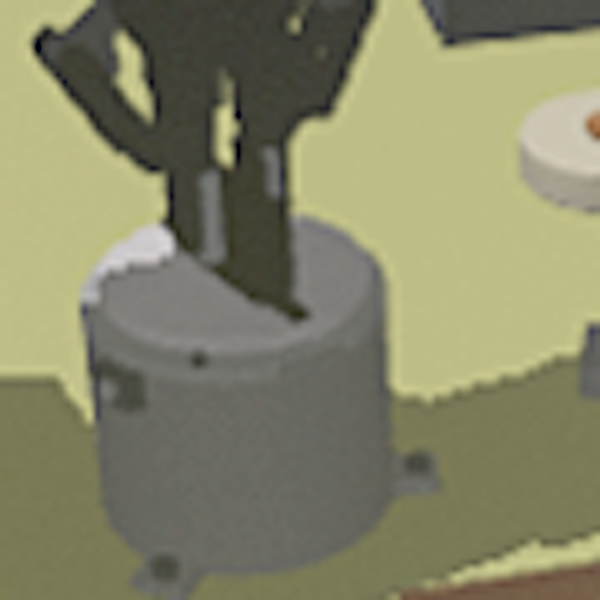

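Contact started near TCP z 0.111, about 5 mm above seated. The moments put it on the near (-y) side, so the flange is probably riding on the near stud (crop (199,358)). I'll back off, shift about 1.7 mm toward +y and press again.

Emit:
play_rows([
  [0,0,-0.005,0,10],
  [0.0016,0.0006,0,0,10],
  [0,0,0,0,10],
  [0,0,0,0,10],
])

```text
time: 8.72
tool_pos: [0.4843, 0.1434, 0.111]
tcp_rot: [-1.744, -2.613, -0.0]
wrist_force: [0.7, -0.0, -2.0]
width: 0.203
```

Emit:
play_rows([
  [0,0,0.003,0,10],
  [0,0,0.002,0,10],
  [0,0,0.001,0,10],
  [0,0,0,0,10],
])

```text
time: 9.22
tool_pos: [0.4844, 0.1437, 0.1064]
tcp_rot: [-1.744, -2.613, -0.001]
wrist_force: [-3.6, 0.6, 5.4]
width: 0.198
```

```bash
python3 - <<'E'
from h import *
where(.484,.142,112.5)
E
```

```text
t 9.22 pos [0.4844 0.1437 0.1064] xang 112.54 tilt 0.03 F [-3.6  0.6  5.4] M [0.22 0.44 0.05] w 16.9
tool shift [-0.0014 -0.001  -0.    ] turns 0.0001
```

Seated: the TCP is at 0.1064 with a light push of about 8 N. Next, the clockwise twist of 45 degrees.

Emit:
play_rows([
  [0,0,0,0.0125,10],
  [0,0,0,0.0125,10],
  [0,0,0,0.0125,10],
  [0,0,0,0.0125,10],
  [0,0,0,0,10],
])

```text
time: 9.85
tool_pos: [0.4853, 0.1435, 0.1064]
tcp_rot: [2.13, 2.307, 0.003]
wrist_force: [1.1, -0.5, 6.0]
width: 0.202
```

```bash
python3 - <<'E'
from h import *
where(.4843,.1434,67.5)
E
```

```text
t 9.85 pos [0.4853 0.1435 0.1064] xang 94.58 tilt 0.12 F [ 1.1 -0.5  6. ] M [-0.03  0.01 -0.25] w 17.3
tool shift [-0.    -0.001 -0.   ] turns 0.0752
```

Turning freely with low torque, so I'll continue.

Emit:
play_rows([
  [0,0,0,0.0125,10],
  [0,0,0,0.0125,10],
  [0,0,0,0.0125,10],
  [0,0,0,0.0125,10],
  [0,0,0,0,10],
])

```text
time: 10.48
tool_pos: [0.4853, 0.1435, 0.1064]
tcp_rot: [2.465, 1.946, 0.003]
wrist_force: [0.2, -0.9, 4.6]
width: 0.2
```

Emit:
play_rows([
  [0,0,0,0.0125,10],
  [0,0,0,0.0125,10],
  [0,0,0,0,10],
  [0,0,0,0,10],
  [0,0,0,0,10],
])

```text
time: 11.1
tool_pos: [0.4853, 0.1435, 0.1064]
tcp_rot: [2.61, 1.747, 0.003]
wrist_force: [-0.3, -0.6, 4.3]
width: 0.198
```

```bash
python3 - <<'E'
from h import *
where(.4843,.1434,67.5)
s=read_camera("side")[:,:,::-1];cv2.imwrite("pics/s4.png",s)
a=cv2.resize(s[135:225,240:330],(600,600),interpolation=cv2.INTER_CUBIC)
cv2.imwrite("pics/s4c.png",np.clip(255*(a/255.)**.6,0,255).astype('uint8'))
where()
E
```

```text
t 11.1 pos [0.4853 0.1435 0.1064] xang 67.61 tilt 0.12 F [-0.3 -0.6  4.3] M [-0.02  0.01 -0.26] w 17.0
tool shift [-0.0005 -0.0009 -0.    ] turns 0.0003
t 11.15 pos [0.4853 0.1435 0.1064] xang 67.61 tilt 0.12 F [-0.   0.3  5.7] M [-0.03  0.01 -0.23] w 17.3
```

View pics/s4c.png

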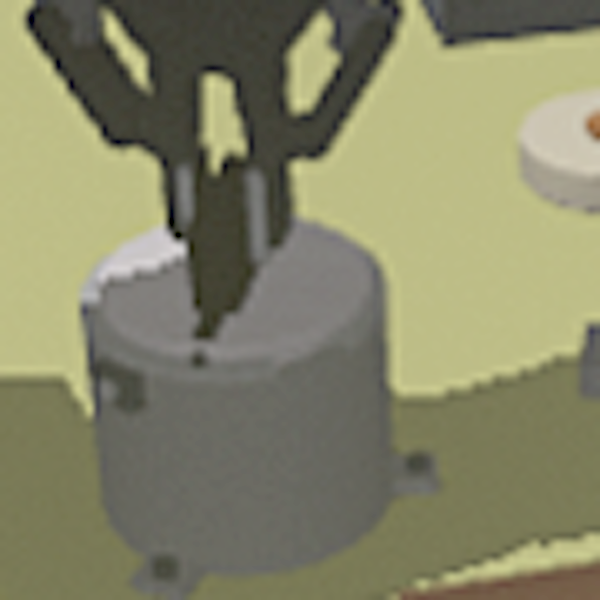

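The ridge end (203,330) points straight at the near stud (199,358). The lid is seated and at rest, the push is light, and it is still gripped. Handing in.

```bash
python3 -c "
from workcell import finish_job
print(finish_job())"
```

```text
the job is handed in; nothing more can be done
None
```

The lid is in the pot at the venting position, still gripped and held there, and the job was handed in at about 11 s. `finish_job` gives no verdict, so the result rests on my own checks.

**What I did:** I gripped the lid by its bar, lifted it, lined it up with the notches and lowered it onto the collar. I then turned it 45° clockwise.

**What went wrong on the way:** The first descent stopped about 5 mm too high, at roughly 18 N. The likely cause was the flange touching the near stud. I backed off, shifted about 1.7 mm and pressed again. The lid then went fully down, and the tool height of 0.1064 m matched the expected seated height.

**Last checks:**
- **Angle:** the bar is at 67.6°, against about 67.6° measured for the stud line. In the last picture the pointer ridge aims at the near stud.
- **Tilt:** 0.12° at the tool.
- **Push and grip:** the wrist force is about 5 N upwards with low torque. The jaws are closed on the bar at 17 mm with the grip set to 60 N.
- **Catch:** I turned the lid about 45°, short of the 59° where a lug meets the catch. I could not read the catch directly.
- **Position:** my estimates of the pot's centre from the two cameras differed by up to about 3.5 mm. The lid going fully down suggests the final position is right.
- **Other items:** I did not check their positions at the end. I kept the path clear of them and felt no unexpected contact.

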